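# Take a laundry tablet out of the organiser with the tongs

### The arm

A 7-joint arm with a two-finger parallel gripper is mounted at the origin on the work surface. World frame = base frame: x ahead of the robot, y to its left, z up, the work surface at z = 0. Lengths are in m, angles in rad, forces in N, time in s.
With the tool pointing down it reaches from about 0.425 to 0.875 m from the base axis. Payload 4.7 kg.
Tool frame: the origin (TCP) lies on the centre line of the jaws, within the pads' length; the fingertips stand 8 mm ahead of it and the grasp point (between the pads) lies 11 mm behind it; y points along the fingers, x is the direction in which the jaws open and shut, and the axes are right-handed (so a half turn about y gives the same grasp; the last joint's range is limited). The gripper opens to 87 mm and grips with 3 to 60 N. Pads are 19 mm wide; open, the fingers measure 117 mm over their backs; the gripper's body (75 mm by 190 mm) begins 51 mm behind the grasp point.
Start: joints at [-1.293, 0.321, -0.07, 1.45, 0.023, 1.371, -0.057], TCP at [0.17, 0.628, 0.231] pointing down, gripper open.
Joint ranges: [-2.86, 2.86], [-0.3, 2.09], [-1.38, 1.24], [0.06, 2.45], [-1.56, 4.7], [0.09, 2.05], [-2.69, 2.69]. Speed limits (rad/s): [2.57, 2.57, 3.14, 3.14, 3.14, 3.14, 3.14].

### API

Orientations are given as a rotation vector (axis times angle).
In Python, from plant import manip, gripper_to, inverse_kinematics, camera gives the robot as it stands. Calls block until the motion is done:
- manip.goto(position, orientation): joint-space move of the TCP to a pose.
- manip.move_linear(position, frame=None, rate=0.15, guard=None): straight line of the TCP; frame=None keeps the orientation; rate is the mean speed in m/s. With guard (N) it stops when the force on the tool has changed by that much, and returns True; else False.
- manip.move_joints(angles): joint-space move.
- gripper_to(opening): finger opening in m; the grip force is fixed at half the most; returns when the fingers have stopped.
- manip.hold(seconds).
- inverse_kinematics(position, orientation): joint angles nearest the present ones, or None.
- camera(name): name is "scene" or "top" or "wrist"; returns a dict with "frame" (384x512x3 uint8, red, green, blue), "vertical_fov" (degrees; the focal length in pixels is half the picture's height over the tangent of half this angle, whatever the lens; pixels are square), "cx", "cy" (the principal point, pixels), "R" (3x3) and "t" (3): a world point X has camera coordinates R X + t; the wrist camera has in their place "T_tool_cam" (4x4, takes a point from camera to tool coordinates, whose origin is the TCP and whose axes are the tool frame's). Camera axes: x right, y down, z forward; pixel columns grow to the right and rows downward; lengths in m; the calibration is good to about 2 mm. A picture is of the moment at which its call begins: read the wrist's pose just before it. There is no depth.
A pose or a line that the arm cannot do raises manip.Unreachable and nothing moves.
- manip.finish_job(): hands the job in, once; it reports no verdict.
Readings, each from a call of its own:
- manip.current_t(): time.
- manip.current_joint_positions(): joint angles.
- manip.current_dq(): joint speeds.
- manip.current_joint_torque(): joint torques, N m.
- manip.current_ee_pos(): TCP position.
- manip.current_eef_rot(): TCP orientation.
- manip.current_ft_force(): force on the tool from outside, world axes, zero at the start.
- manip.current_ft_torque(): the same for the moment, N m.
- manip.current_finger_gap(): finger opening in m.
Only numpy, scipy, OpenCV 4.12 (cv2) and the standard library are available. Lean on these libraries where they do the work, as an engineer would, in place of code of your own. Each camera call takes 0.05 s, during which the arm holds its last target.

### The job

The pressed laundry tablets are caustic, so the gripper itself must never touch the tablet: pull the spring tongs up off the rail, past the sprung catch that holds them, and use them to pick the oblong block tablet (not the round one) out of the clear organiser. Finish while still holding it: the tablet pinched between the tongs' tips, still, at least 10 cm above the trolley top and clear of the organiser and the rail. Leave the round tablet, the little bottle and everything else on the trolley where they stand.

Things in the scene. Friction and masses are not known exactly. Their poses are not given: they have to be found in the camera images.
- tongs: Plain steel spring tongs (94 g) hanging tips down on the rail, up to 3 degrees off plumb. Origin on the centre line at the height of the arm pivots, near the top (top block 4 mm higher). z up; the arms open and close along y, mirrored, sprung open; the hanging tab points to +x. The arms are straight strips 18 mm wide in x and 4 mm thick, running down to the tips 120 mm below the origin.
- tongs_grip (a point): Point midway between the two grey grip sleeves (20 mm wide in x, 11 to 57 mm below the pivots), 34 mm below the tongs' origin; grip here from above, one finger on each arm. Width over the sleeves here: 46 mm sprung open, 36 mm when the tips are 26 mm apart, 33 mm at the stop. The spring pushes out with about 5 N barely squeezed, 9 N at the stop; let out past 46 mm the tongs fall.
- tongs_tips (a point): Point on the tongs' centre line at the lower end of the tips, 120 mm below the tongs' origin. Gap between the tips' inner faces: 60 mm sprung open, 26 mm when the arms are parallel, 15 mm squeezed to the stop; 1 mm less over the sleeves closes the tips about 3.3 mm. Held 3 to 6 mm under the open width the tongs stay in the grip with the tips apart.
- tongs_tab (a point): Rear edge of the tongs' hanging tab: 53 mm to +x of the tongs' origin and 2 mm above it. The tab is 26 mm wide, 6 mm thick; below it one leg (x = 33 to 38 mm) reaches 44 mm below the origin and a thin one (x = 52 to 53 mm) 18 mm below: they straddle the rail.
- tong_left: The tongs' arm on the +y side. Origin at its pivot, 10 mm to +y of the tongs' origin; turns by 0 (open) to 0.20 rad (stop) about x.
- tong_right: The tongs' arm on the -y side, its mirror image.
- rack: Fixed rail stand; origin on the trolley top under the middle of the rail, an aluminium bar 200 mm long in y, 12 mm thick, 40 mm high, its top 130 mm up, on two posts at y = +-90 mm over a base plate 8 mm high. The tongs hang on its -x side, their centre line at x = -45 mm, pivots 134 mm up; the tab is free of the rail once raised 20 mm.
- catch_tip (a point): Tip of the small hinged steel catch behind the rail (+x side): it reaches 4 mm over the rear edge of the tongs' tab. Pulled straight up, the tab swings the catch aside within about 15 mm of lift, against a spring force of about 2 to 7 N. The catch's top is 141 mm above the trolley top at rest.
- organiser: Fixed clear acrylic organiser box 100 mm (x) by 215 mm (y), 50 mm high, walls and floor 4 mm, origin at the centre of its underside. Two dividers 43 mm high split it along y into three bays, each about 92 mm (x) by 66 mm (y), centred at y = -70, 0 and +70 mm; the block tablet, the round tablet and the little bottle stand in one bay each, in any order.
- tablet: The tablet to fetch: blue-grey pressed oblong block 26 mm (its x) by 44 mm (its y) by 22 mm high, about 34 g, origin at the centre of its underside, lying flat on the organiser's floor (4 mm above the trolley top). To be pinched across its 26 mm width.
- puck: The round tablet, same blue-grey, 30 mm across and 18 mm high, origin at the centre of its underside, in another bay. Leave it.
- vial: Small amber glass bottle with black twist cap, 26 mm across, 56 mm high, origin at the centre of its underside, in the third bay. Leave it.
- brush: Orange scouring brush 150 x 36 mm, 49 mm high, lying between rail and organiser. Leave it.
- spray: Navy spray bottle, 76 mm across, 196 mm high, at the left (+y) side. Leave it.
- softener: Grey bottle 84 mm across, 190 mm high, at the right (-y) side. Leave it.
- cup: White measuring cup 68 mm across, 60 mm high, at the back. Leave it.
- jar: Glass jar 72 mm across, 85 mm high, at the back. Leave it.
There are look-alikes about, which are no part of the job. Leave any orange or turquoise look-alike of the organiser alone.

How it is judged:
On the way, in this order (a step that is already met when the one before it is completed fails the run):
1. the tongs are pulled up off the rail, held by the gripper (z of tongs in the frame of rack above 0.165 m and contact force between the fingers and tongs above 1 N and contact force between tongs and rack below 0.1 N), for 0.2 s.
2. the block tablet is pinched between both tongs' arms (contact force between tablet and tong_left above 0.3 N and contact force between tablet and tong_right above 0.3 N and contact force between the fingers and tongs above 1 N), for 0.2 s.
At the end, for the whole second after the job is handed in: The gripper holds the tongs (over 1 N), both arms of the tongs press on the block tablet (over 0.3 N each), its underside is more than 95 mm above the trolley top, it moves at less than 30 mm/s, and neither tongs nor tablet touches organiser or rail (all of step 2 and height (world z) of tablet above 0.095 m and linear speed of tablet below 0.03 m/s and contact force between each of tablet, tongs and organiser below 0.1 N and contact force between each of tongs, tablet and rack below 0.1 N); the arm keeps its last pose, push and grip.
It fails at once if the gripper or arm touched the block tablet (contact force between any of the fingers, the arm and tablet above 0.2 N).
It fails at once if a bystander was moved by more than 3 cm (distance of any of puck, vial, brush, spray, softener, cup, jar from where it was at the start of the episode above 0.03 m).
It also fails if it takes over 45 s, if anything falls off the work surface, if the arm or the gripper's body presses on something with over 40 N, if the wrist force passes 120 N, or if a joint passes its speed limit or range.

## Working session

There is one attempt and no reset: what is moved stays moved. The work goes in short steps, each a Python script; the robot and the scene stay as the last script left them, time stands still between calls to the robot, and variables do not carry over. Pictures are saved under pics/ and viewed, and the job is handed in when it is done.

```bash
ls; mkdir -p pics
python3 - <<'E'
from plant import manip, camera
import cv2
for n in ["scene","top","wrist"]:
    c=camera(n); cv2.imwrite(f"pics/{n}0.png",cv2.cvtColor(c["frame"],cv2.COLOR_RGB2BGR))
    print(n,{k:(v.round(4).tolist() if hasattr(v,'round') and hasattr(v,'tolist') else v) for k,v in c.items() if k!="frame"})
print(manip.current_t(),manip.current_ee_pos(),manip.current_eef_rot())
E
```

```text
pics
scene {'vertical_fov': 44.513902082281255, 'cx': 259.6575300799705, 'cy': 189.92095190381664, 'R': [[-0.8356, 0.5493, 0.0086], [0.4002, 0.6193, -0.6755], [-0.3764, -0.561, -0.7373]], 't': [0.4373, -0.1286, 2.0453]}
top {'vertical_fov': 48.19698171858209, 'cx': 260.28138058916994, 'cy': 195.96662480977778, 'R': [[0.0278, -0.9996, -0.0088], [-0.9908, -0.0264, -0.1324], [0.1321, 0.0124, -0.9912]], 't': [0.0002, 0.5225, 1.3778]}
wrist {'vertical_fov': 60.542197399194315, 'cx': 258.10052226479115, 'cy': 191.99136595965751, 'T_tool_cam': [[1.0, 0.0005, 0.0003, -0.0001], [-0.0001, -0.2449, 0.9695, -0.154], [0.0006, -0.9695, -0.2449, 0.0663], [0.0, 0.0, 0.0, 1.0]]}
0.15 [0.16944098 0.6271047  0.22971307] [-1.32349874 -1.01195597  1.01378118]
```

View pics/scene0.png

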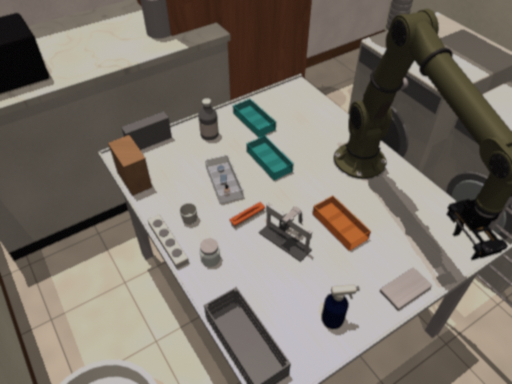

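View pics/top0.png

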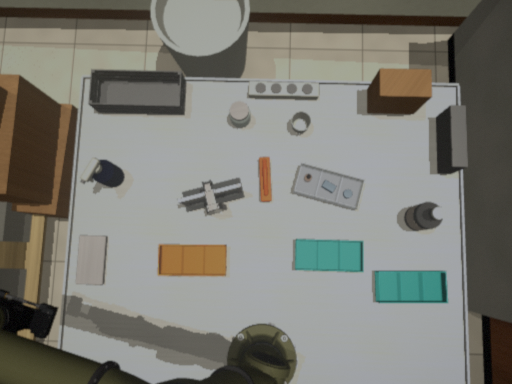

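View pics/wrist0.png

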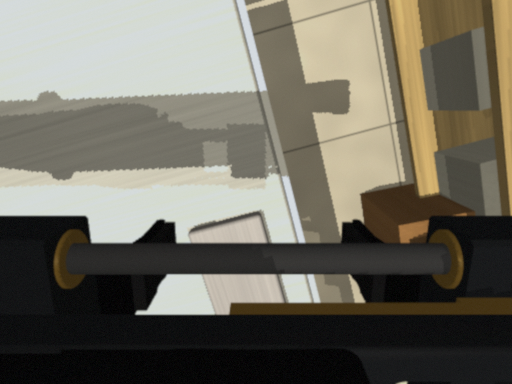

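The scene and top views show the tongs and rail at about (211,196) in top. The clear organiser is at about (328,187), between the orange brush at (265,179) and the softener at (423,216). The orange (193,260) and turquoise (328,255), (410,286) boxes are look-alikes, so I'll leave them. Next I'll enlarge crops of both targets.

```bash
cat > h.py <<'E'
import numpy as np, cv2
from plant import manip, gripper_to, inverse_kinematics, camera
from scipy.spatial.transform import Rotation as Rn
def K(c):
    f=c["frame"].shape[0]/2/np.tan(np.radians(c["vertical_fov"])/2)
    return f,c["cx"],c["cy"]
def ext(c,pos=None,rot=None):
    """camera centre and cam->world rotation"""
    if "R" in c: R=np.array(c["R"]); return -R.T@np.array(c["t"]), R.T
    T=np.array(c["T_tool_cam"]); Rt=Rn.from_rotvec(rot).as_matrix()
    return np.array(pos)+Rt@T[:3,3], Rt@T[:3,:3]
def ray(c,u,v,**k):
    f,cx,cy=K(c); o,R=ext(c,**k); return o,R@np.array([(u-cx)/f,(v-cy)/f,1.])
def plane(c,u,v,z,**k):
    o,d=ray(c,u,v,**k); return o+d*(z-o[2])/d[2]
def proj(c,X,**k):
    f,cx,cy=K(c); o,R=ext(c,**k); p=R.T@(np.array(X)-o); return p[:2]/p[2]*f+[cx,cy]
def save(c,name,box=None,s=1):
    im=cv2.cvtColor(c["frame"],cv2.COLOR_RGB2BGR)
    if box: im=im[box[1]:box[3],box[0]:box[2]]
    cv2.imwrite("pics/"+name,cv2.resize(im,None,fx=s,fy=s,interpolation=cv2.INTER_NEAREST))
E
python3 - <<'E'
from h import *
c=camera("top"); save(c,"t_rail.png",(165,165,265,225),8); save(c,"t_org.png",(285,155,375,215),8)
c=camera("scene"); save(c,"s_rail.png",(225,185,325,265),7); save(c,"s_org.png",(195,145,255,210),9)
E
```

```text
(no output)
```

View pics/t_rail.png

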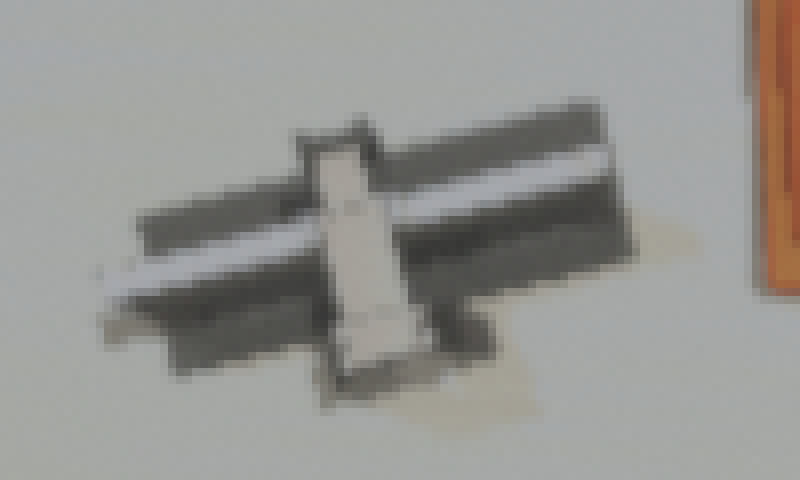

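View pics/t_org.png

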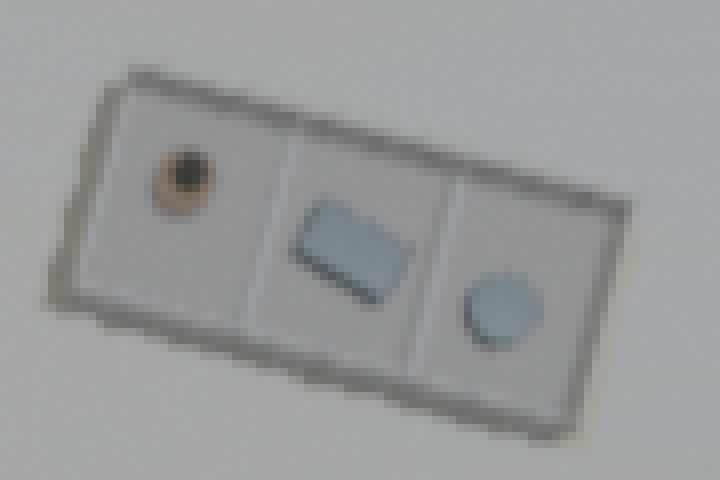

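View pics/s_rail.png

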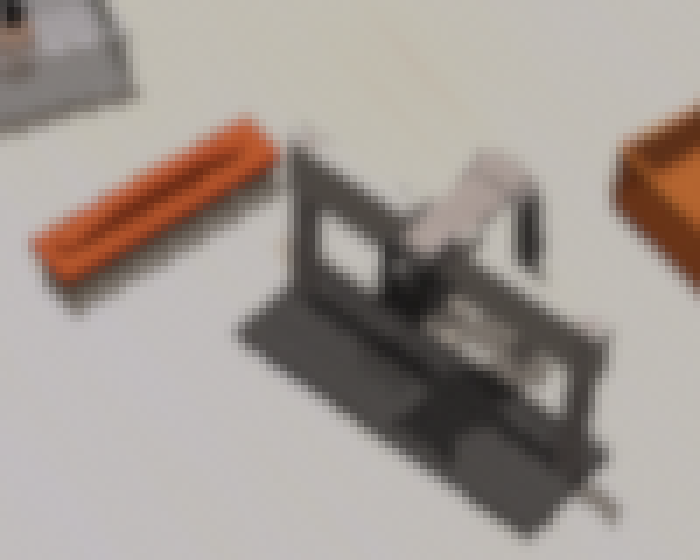

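View pics/s_org.png

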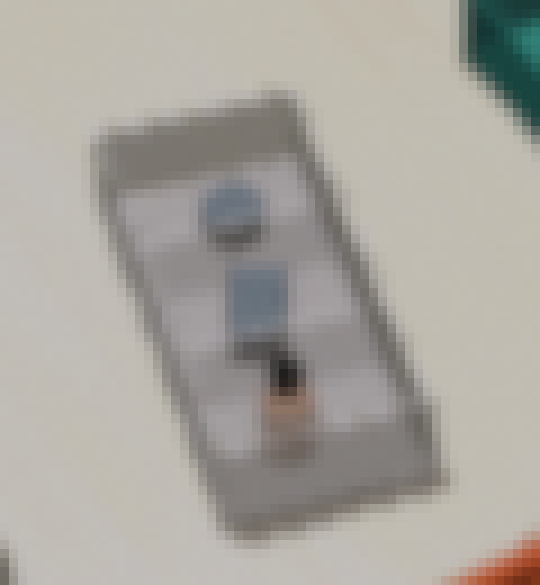

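Run:
```python
from h import *
np.set_printoptions(precision=4,suppress=True)
c=camera("top")
def P(x,y,z,o,s=8): return plane(c,o[0]+(x/s)-0.5+0.0,o[1]+(y/s)-0.5,z)
r=(165,165)
a=P(108,288,.13,r); b=P(610,158,.13,r); print("rail ends",a,b,np.linalg.norm(a-b),(a+b)/2,np.degrees(np.arctan2(*(b-a)[:2])))
print("tab rear",P(345,150,.139,r),"front",P(393,355,.138,r))
o=(285,155)
q=[P(x,y,.05,o) for x,y in [(130,70),(632,203),(572,440),(50,305)]]
for i in range(4): print("org",q[i],np.linalg.norm(q[i]-q[(i+1)%4]))
print("centre",np.mean(q,0))
im=c["frame"][155:215,285:375].astype(int)
m=((im[...,2]-im[...,0])>12).astype(np.uint8)
cs,_=cv2.findContours(m,cv2.RETR_EXTERNAL,cv2.CHAIN_APPROX_NONE)
for k in cs:
    if len(k)>6:
        re=cv2.minAreaRect(k); bx=cv2.boxPoints(re)+np.array(o)
        w=[plane(c,*p,.026) for p in bx]; print("tab",re,np.mean(w,0),[np.linalg.norm(w[i]-w[i-1]) for i in (1,2)],np.degrees(np.arctan2((w[1]-w[0])[1],(w[1]-w[0])[0])))
```

```text
rail ends [0.4889 0.2652 0.13  ] [0.5444 0.0744 0.13  ] 0.19872443421831748 [0.5166 0.1698 0.13  ] 163.7712352025533
tab rear [0.5434 0.1754 0.139 ] front [0.4652 0.1538 0.138 ]
org [ 0.6322 -0.1156  0.05  ] 0.21143779412152036
org [ 0.5823 -0.3211  0.05  ] 0.10088905455596515
org [ 0.4844 -0.2965  0.05  ] 0.21759387903667804
org [ 0.5339 -0.0846  0.05  ] 0.10310837891302617
centre [ 0.5582 -0.2044  0.05  ]
tab ((62.5, 38.5), (7.0, 7.0), 90.0) [ 0.5394 -0.2736  0.026 ] [np.float64(0.023138637055201666), np.float64(0.02338466392723084)] -88.47881375603532
tab ((43.5076904296875, 30.86153793334961), (12.403472900390625, 6.945944309234619), 29.744882583618164) [ 0.5634 -0.2107  0.026 ] [np.float64(0.02346440224007248), np.float64(0.0409086915115128)] -28.65537238819722
```

The oblong tablet is in the middle bay at top pixel (328.8,186.5), with a rectangular outline. The round one is at (347,193) and the bottle at (307,177). Measured sizes agree with those given: rail 199 mm, organiser 101×214 mm, tablet 23×41 mm (eroded outline). Now I'll look at the tongs with the wrist camera.

```bash
cat >> h.py <<'E'
def ori(yaw):
    """tool y down, tool x along world direction yaw (rad)"""
    x=np.array([np.cos(yaw),np.sin(yaw),0]); y=np.array([0,0,-1.]); z=np.cross(x,y)
    return Rn.from_matrix(np.stack([x,y,z],1)).as_rotvec(), z
def wrist():
    p=manip.current_ee_pos(); r=manip.current_eef_rot(); c=camera("wrist"); return c,dict(pos=p,rot=r)
E
python3 - <<'E'
from h import *
np.set_printoptions(precision=3,suppress=True)
print(Rn.from_rotvec(manip.current_eef_rot()).as_matrix())
T=np.array([.475,.159])
for base in (106.2,-73.8):
    r,z=ori(np.radians(base)); 
    print(base,"grip",inverse_kinematics([*T,.089],r),"look",inverse_kinematics([*(T-.066*z[:2]),.25],r))
for a in (-28.7,151.3):
    r,z=ori(np.radians(a)); print(a,inverse_kinematics([.563,-.211,.083],r), inverse_kinematics([.563-.066*z[0],-.211-.066*z[1],.28],r))
c=camera("top")
im=c["frame"]; print(plane(c,104,174,.1),plane(c,423,216,.1))
E
```

```text
[[ 0.261 -0.    -0.965]
 [ 0.965 -0.001  0.261]
 [-0.001 -1.    -0.   ]]
106.2 grip [-0.706  0.127  0.352  1.993 -0.051  1.03   1.523] look [-0.684  0.134  0.353  1.647 -0.047  1.369  1.529]
-73.8 grip [-0.856  0.132  0.514  1.998 -0.075  1.03  -1.595] look [-0.862 -0.183  0.419  1.931  0.076  1.379 -1.752]
-28.7 [-0.53   0.55   1.092  1.775 -0.533  1.15   0.23 ] [-0.095  0.203  0.61   1.538 -0.117  1.437  0.019]
151.3 [ 1.203  0.641 -1.179  1.715  0.628  1.223  2.506] [ 1.075  0.452 -1.178  1.441  0.416  1.521  2.555]
[0.571 0.511 0.1  ] [ 0.464 -0.494  0.1  ]
```

Run:
```python
from h import *
np.set_printoptions(precision=4,suppress=True)
r,z=ori(np.radians(106.2)); T=np.array([.475,.159])
manip.goto([*(T-.066*z[:2]),.25],r)
c,k=wrist(); save(c,"w1.png",None,1.5); np.save("w1.npy",c["frame"]); 
import pickle; pickle.dump((c,k),open("w1.pkl","wb"))
print(k,manip.current_t(), manip.current_ft_force())
print(proj(c,[*T,.138],**k))
```

```text
{'pos': array([0.538 , 0.1787, 0.2499]), 'rot': array([-1.0604, -1.4157,  1.4154])} 2.4917 [0.2914 0.2254 0.7029]
[256.6143 109.3248]
```

View pics/w1.png

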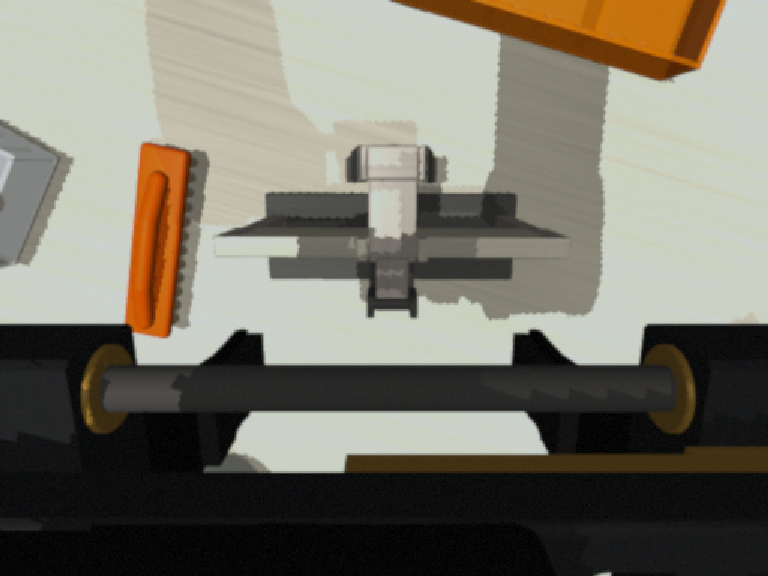

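The wrist view shows the rail top as a bar from (214,247) to (570,247). The tongs' top block is at (358–428, 146–181), the tab runs down to about row 258, and the catch is below that at (392,285).

Run:
```python
from h import *
import pickle
np.set_printoptions(precision=4,suppress=True)
c,k=pickle.load(open("w1.pkl","rb"))
P=lambda x,y,z: plane(c,x/1.5-.3,y/1.5-.3,z,**k)
a=P(214,247,.13);b=P(570,247,.13); d=a-b
yaw=np.arctan2(-(a-b)[0],(a-b)[1]) 
if d[1]<0: d=-d; yaw=np.arctan2(-d[0],d[1])
O=(a+b)/2; print("rail",a,b,np.linalg.norm(d),O,np.degrees(yaw))
X=np.array([np.cos(yaw),np.sin(yaw),0]);Y=np.array([-np.sin(yaw),np.cos(yaw),0])
for n,p in dict(block=P(393,163.5,.138),bl=P(358,163,.138),br=P(428,163,.138),bt=P(393,146,.138),bb=P(393,181,.138),sl=P(347,165,.123),sr=P(440,165,.123),tabrear=P(393,258,.139),tl=P(368,205,.139),tr=P(417,205,.139)).items():
    print(n,p,"rack xy",(p-O)@X,(p-O)@Y)
T=O-.045*X; print("T pred x",T)
save(c,"w1c.png",(210,80,310,220),5)
```

```text
rail [0.5451 0.0794 0.13  ] [0.489  0.2709 0.13  ] 0.1996107626706554 [0.5171 0.1751 0.13  ] 16.334966357203427
block [0.4734 0.1627 0.138 ] rack xy -0.045381110731245 0.00033459093447112055
bl [0.4783 0.1451 0.138 ] rack xy -0.04563313574438799 -0.017947624683625887
br [0.468  0.1802 0.138 ] rack xy -0.04563544662571757 0.018616371724914677
bt [0.465  0.1602 0.138 ] rack xy -0.054170573040021694 0.0003104945331958581
bb [0.482  0.1652 0.138 ] rack xy -0.03644242512823408 0.00035909643294152046
sl [0.4813 0.1387 0.123 ] rack xy -0.044586261353282926 -0.02490503349195827
sr [0.4668 0.188  0.123 ] rack xy -0.044589433577104896 0.026462343434448747
tabrear [0.5213 0.1769 0.139 ] rack xy 0.004572719862050699 0.00046055120161502547
tl [0.4976 0.156  0.139 ] rack xy -0.024013536908119283 -0.012895197525157819
tr [0.4903 0.181  0.139 ] rack xy -0.02401437623545115 0.013128938308297073
T pred x [0.4739 0.1625 0.13  ]
```

View pics/w1c.png

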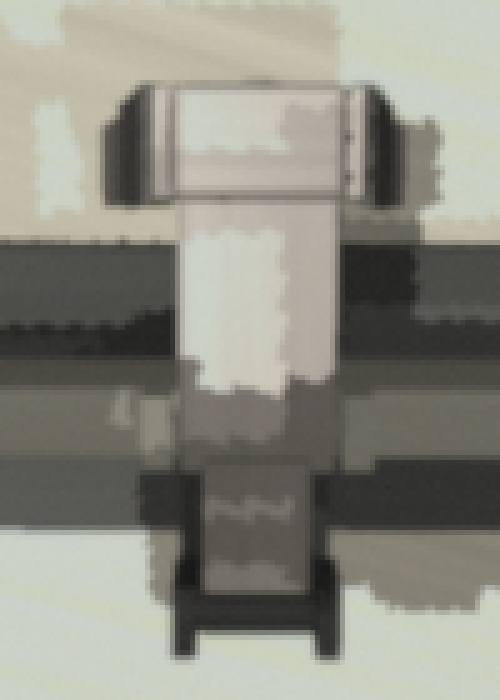

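Block, tab and rail measurements agree with the given dimensions to within 1 mm. I'll grip, squeeze to the stop for a firm hold against the catch, and lift.

Run:
```python
from h import *
np.set_printoptions(precision=4,suppress=True)
r,z=ori(np.radians(106.33)); T=[.4735,.1627]
manip.goto([*T,.23],r)
print(manip.current_t(),manip.current_ft_force())
s=manip.move_linear([*T,.089],guard=8)
print(s,manip.current_ee_pos(),manip.current_t(),manip.current_ft_force())
if not s:
    gripper_to(.030); print(manip.current_finger_gap(),manip.current_t(),manip.current_ft_force(),manip.current_ee_pos())
c=camera("scene"); save(c,"s2.png",(225,165,325,265),6)
```

```text
2.875 [-0.266   0.8777 -0.2403]
False [0.4744 0.163  0.0898] 3.9667 [0.1812 0.2274 1.1462]
0.033931534872802656 4.925 [-1.1918 -1.0039 -1.9643] [0.473  0.1625 0.0886]
```

View pics/s2.png

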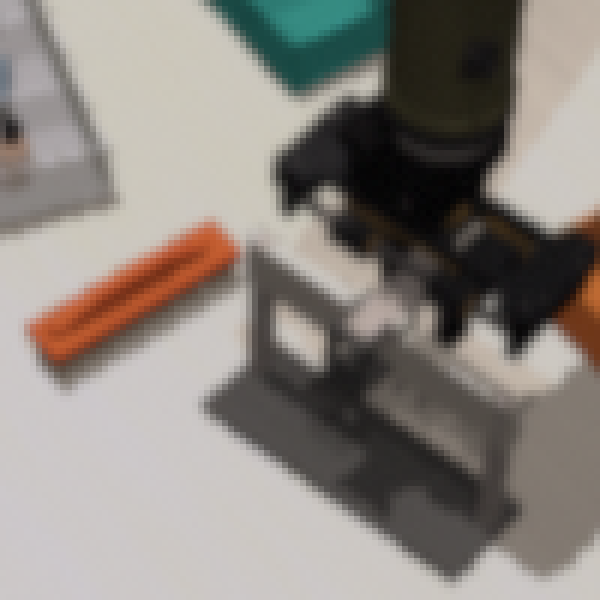

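The fingers closed to 33.9 mm, which is the tongs' stop, and the scene crop shows the gripper around the tongs at the rail. I'll lift now.

Run:
```python
from h import *
np.set_printoptions(precision=4,suppress=True)
p=manip.current_ee_pos()
for zz,rt in ((.095,.05),(.101,.05),(.108,.05),(.125,.06),(.22,.15)):
    manip.move_linear([p[0],p[1],zz],rate=rt); print(zz,manip.current_ee_pos(),manip.current_ft_force(),manip.current_finger_gap(),manip.current_t())
manip.hold(.3)
c=camera("scene"); save(c,"s3.png",(225,135,345,265),5)
c,k=wrist(); save(c,"w3.png",None,1.5)
print(k)
for s in (-.0085,.0085): print(proj(c,k["pos"]+Rn.from_rotvec(k["rot"]).apply([s,.075,0]),**k)*1.5)
```

```text
0.095 [0.4727 0.1624 0.095 ] [-0.9534  0.1749 -4.9297] 0.03378519471499231 5.2417
0.101 [0.4728 0.1624 0.1011] [-0.8564 -0.4797 -4.388 ] 0.03388255423505691 5.5083
0.108 [0.4739 0.1627 0.1087] [ 1.9542 -0.2936 -4.7978] 0.03364029199892967 5.8
0.125 [0.4779 0.1639 0.1266] [ 12.1906   1.932  -11.3311] 0.03361284711344029 6.2333
0.22 [0.4726 0.1624 0.2192] [-0.139   0.239  -1.0319] 0.033146564563001385 7.0167
{'pos': array([0.4728, 0.1624, 0.2194]), 'rot': array([-1.0602, -1.415 ,  1.4167])}
[369.7589 305.0256]
[404.9599 305.0458]
```

View pics/s3.png

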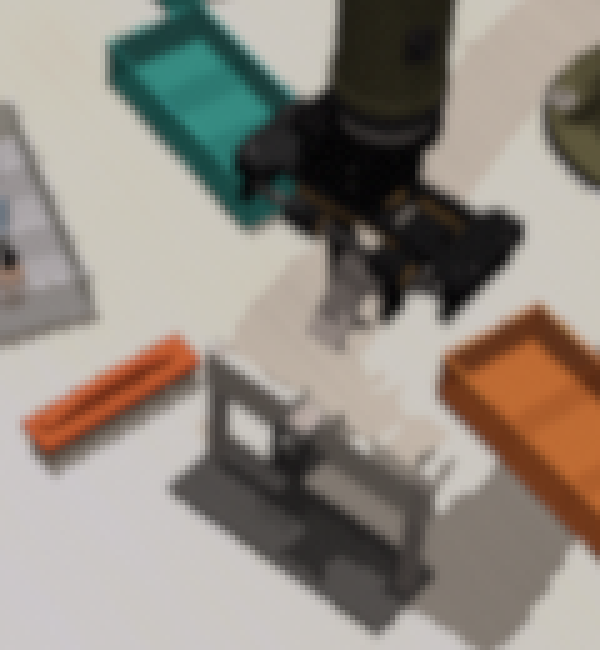

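View pics/w3.png

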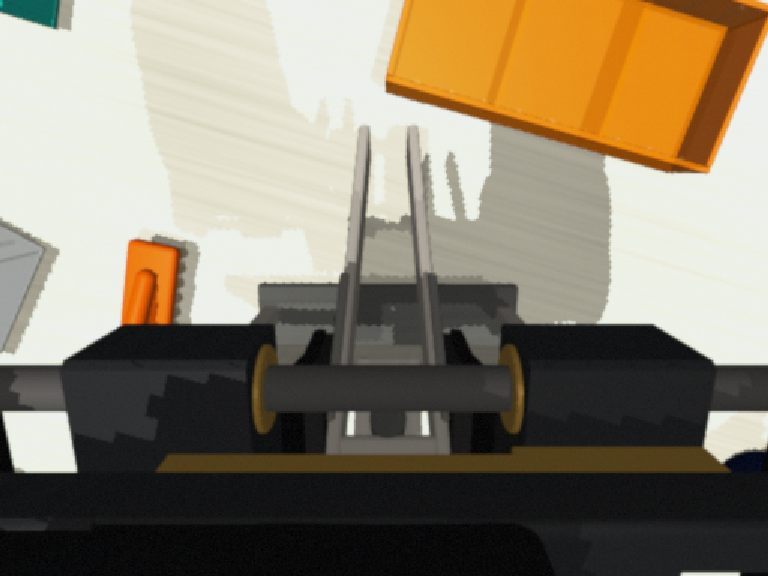

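The tongs came off the rail and are held, with the gap still at the stop. However, the catch pitched them in the grip: the tips show at view rows ≈125–130 (columns 362/412) instead of the expected 305. I'll measure the pitch from an enlarged crop, plus a view from the other cameras.

Run:
```python
from h import *
import pickle
c,k=wrist(); pickle.dump((c,k),open("w3.pkl","wb")); save(c,"w3c.png",(205,75,315,220),5)
t=camera("top"); save(t,"t3.png",(170,150,270,250),6)
```

```text
(no output)
```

View pics/w3c.png

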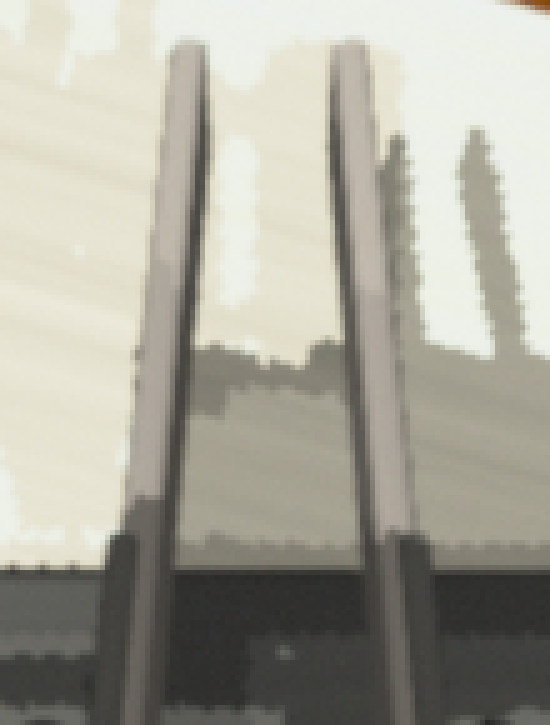

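View pics/t3.png

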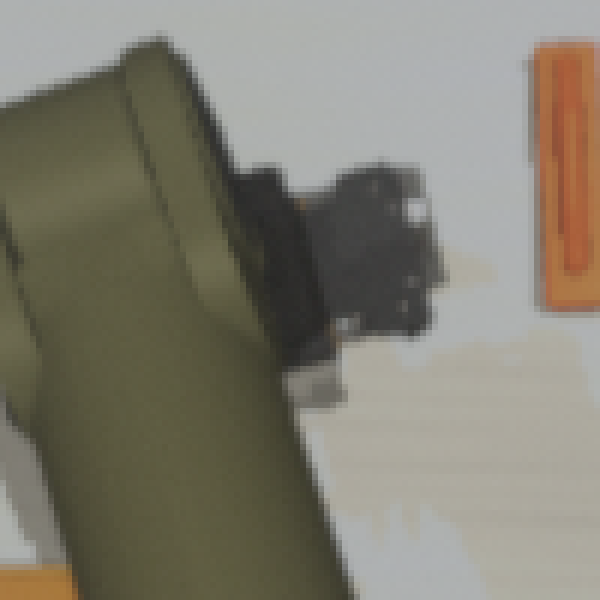

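Run:
```python
from h import *
import pickle
from scipy.optimize import least_squares
c,k=pickle.load(open("w3.pkl","rb")); T=np.array(c["T_tool_cam"]); f,cx,cy=K(c)
def cam(y,z): return T[:3,:3].T@(np.array([0,y,z])-T[:3,3])
def pts(q,a,x):
    th,gy,gz=q; d=np.array([np.cos(th),np.sin(th)]); m=np.array([-d[1],d[0]])
    return np.array([gy,gz])+a*d+x*m
rA=75+43/5-.5; rB=75+535/5-.5; wA=164/5; wB=65
def res(q):
    A=cam(*pts(q,.086,.009)); B=cam(*pts(q,.023,.010))
    return [A[1]/A[2]*f+cy-rA, B[1]/B[2]*f+cy-rB, f*.019/A[2]-wA, f*.0308/B[2]-wB]
s=least_squares(res,[.6,-.011,0]); print(np.degrees(s.x[0]),s.x[1:],s.fun)
s2=least_squares(lambda t:res([t[0],-.011,0])[:2],[.6]); print(np.degrees(s2.x),s2.fun)
# lateral
for u in ((188/5+205-.5),(352/5+205-.5)): print((u-cx)*cam(*pts(s.x,.086,.009))[2]/f)
```

```text
49.77876744141968 [-0.00823585  0.00887602] [ 0.11831051 -0.10005588  0.96716285 -0.27494299]
[59.07764532] [ 1.88654989 19.99845133]
-0.00900312307452711
0.009452676802349185
```

Least-squares on the rows and widths gives a pitch of ≈50° and a 9 mm shift, with residuals below 1 px. A 50° tilted gripper would be awkward at the organiser. Instead I'll push the tongs back to plumb in the grip by pressing the arms against the fixed rail's rear face, well clear of the catch.

Run:
```python
from h import *
np.set_printoptions(precision=4,suppress=True)
yaw=np.radians(16.33); O=np.array([.5171,.1751,0]); X=np.array([np.cos(yaw),np.sin(yaw),0]);Y=np.array([-np.sin(yaw),np.cos(yaw),0])
r,z=ori(np.radians(106.33))
W=lambda x,y,zz: O+x*X+y*Y+np.array([0,0,zz])
def rep(s=""): 
    f=manip.current_ft_force(); print(s,manip.current_t(),"rack xy",(manip.current_ee_pos()-O)@X,manip.current_ee_pos()[2],"F",f@X,f@Y,f[2],manip.current_finger_gap())
manip.move_linear(W(.11,-.05,.235),frame=r,rate=.25); rep("over")
manip.move_linear(W(.11,-.05,.15),rate=.15); rep("down")
for x,zz in ((.075,.15),(.055,.152),(.04,.155)):
    manip.move_linear(W(x,-.05,zz),rate=.08); rep()
c,k=wrist(); save(c,"w4.png",None,1.5)
c=camera("scene"); save(c,"s4.png",(225,135,345,265),5)
```

```text
over 8.325 rack xy 0.10922629911011546 0.23447737744110558 F -0.17465524087686168 0.4807334813598405 -0.4874584806116972 0.03305042004884449
down 9.0417 rack xy 0.11042022716179618 0.1511889730027275 F 1.1172831626276085 -0.5639058442011345 -1.5087632155467319 0.03321917559556204
 9.625 rack xy 0.07763228833660156 0.15269676177203906 F 4.97671313922881 0.2697694643978986 1.9719024042319309 0.03318479246378804
 10.025 rack xy 0.05467625750385429 0.15199790075722214 F 1.1782905279650997 -0.632993606027552 -0.8009862699174076 0.033097614950483065
 10.3667 rack xy 0.03935074714106471 0.154563801017274 F 1.654923665002418 -0.5629050674131217 -2.2424322413554836 0.03293409530314049
```

View pics/w4.png

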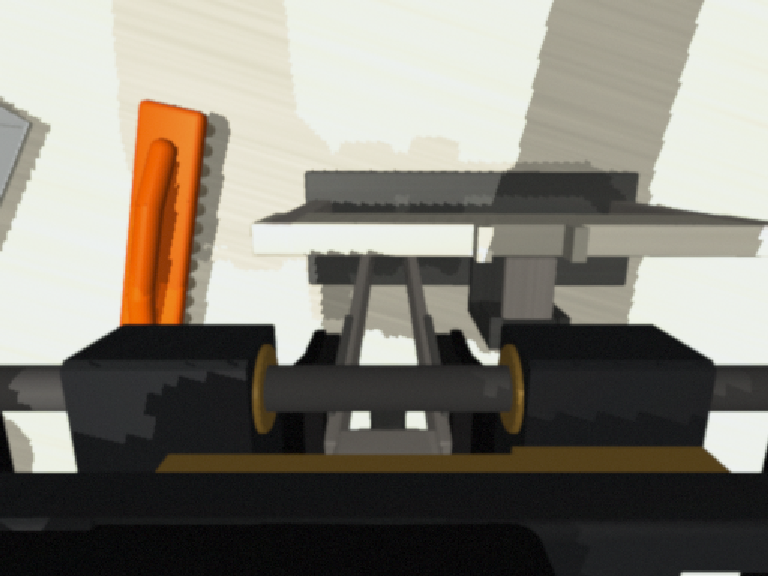

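View pics/s4.png

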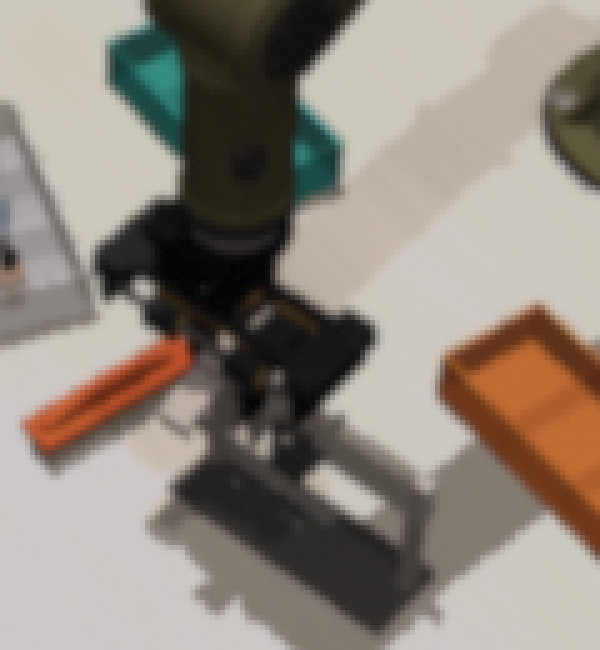

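The tongs are rotating back against the rail; the arms now pass behind the rail at view (365–415, 257), with only small forces. I'll continue.

```bash
cat >> h.py <<'E'
yaw=np.radians(16.33); O=np.array([.5171,.1751,0]); X=np.array([np.cos(yaw),np.sin(yaw),0]);Y=np.array([-np.sin(yaw),np.cos(yaw),0])
W=lambda x,y,zz: O+x*X+y*Y+np.array([0,0,zz])
def rep(s=""): 
    f=manip.current_ft_force(); print(s,"t%.2f"%manip.current_t(),"rack x %.4f z %.4f"%((manip.current_ee_pos()-O)@X,manip.current_ee_pos()[2]),"F %.1f %.1f %.1f"%(f@X,f@Y,f[2]),"gap %.4f"%manip.current_finger_gap())
E
python3 - <<'E'
from h import *
for x,zz in ((.03,.165),(.019,.165)):
    manip.move_linear(W(x,-.05,zz),rate=.06); rep()
manip.move_linear(W(.05,-.05,.17),rate=.15);
manip.move_linear(W(.09,-.05,.235),rate=.25); rep()
manip.hold(.2)
c,k=wrist(); save(c,"w5.png",None,1.5); save(c,"w5c.png",(205,100,315,220),6)
import pickle; pickle.dump((c,k),open("w5.pkl","wb"))
E
```

```text
t10.85 rack x 0.0304 z 0.1660 F 1.3 -0.4 -0.8 gap 0.0330
 t11.18 rack x 0.0186 z 0.1651 F 2.2 0.2 -1.1 gap 0.0331
 t12.00 rack x 0.0894 z 0.2349 F -0.4 0.1 -1.5 gap 0.0329
```

View pics/w5c.png

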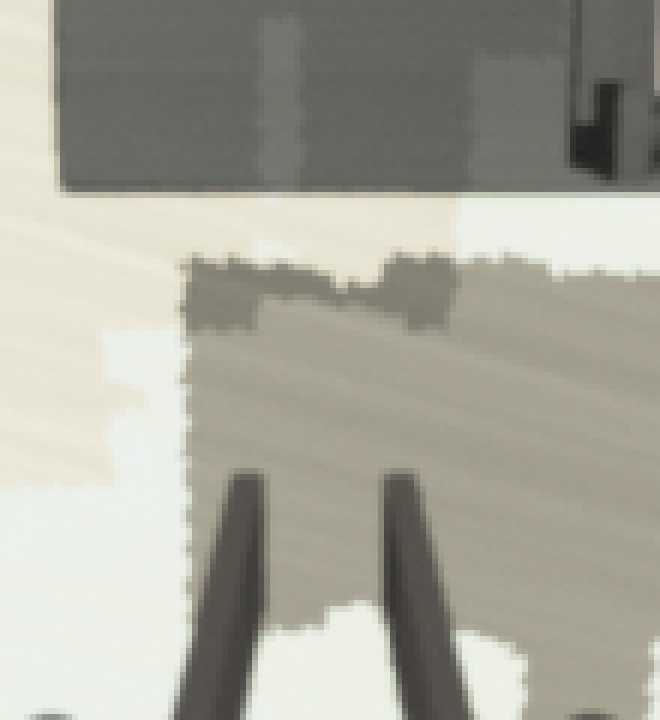

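The tips are now at view row 178 px. The implied tip centre is ≈7 mm along tool z and 84–88 mm below the TCP, so the tongs are about 2° off plumb. I'll open them to a held-open width and look at the tablet from above.

Run:
```python
from h import *
import pickle
gripper_to(.0415); rep()
r,z=ori(np.radians(-28.7)); T=np.array([.563,-.211])
manip.move_linear(W(.06,-.06,.25),rate=.25)
manip.goto([*(T-.066*z[:2]),.25],r); manip.hold(.2); rep()
c,k=wrist(); save(c,"w6.png",None,1.5); pickle.dump((c,k),open("w6.pkl","wb"))
```

```text
t12.74 rack x 0.0900 z 0.2350 F -0.6 -0.1 -1.1 gap 0.0413
 t14.74 rack x -0.1103 z 0.2498 F 0.8 0.5 -0.5 gap 0.0415
```

View pics/w6.png

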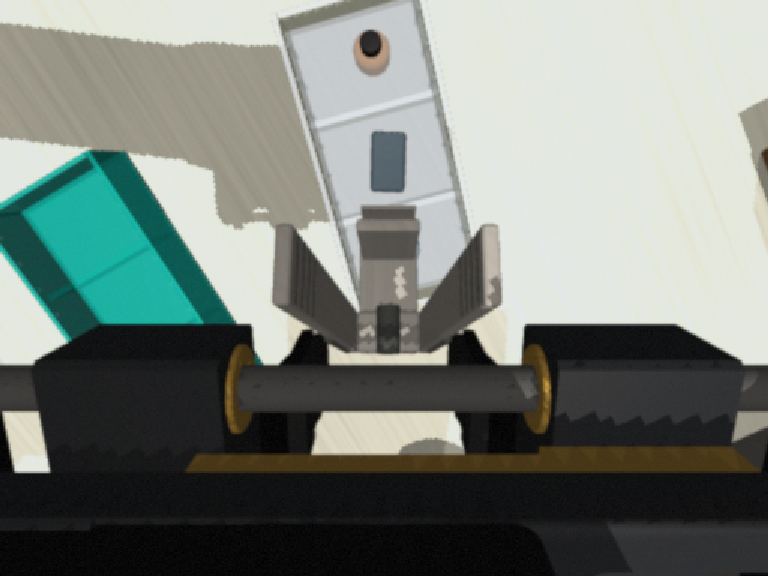

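This is a setback: the wrist view shows the tongs have swung over in the light grip. The tips are now up near the camera at (285,265) and (490,265), with the block and tab below at (388,345). The same view gives a clean tablet measurement, the dark rectangle at (371–406, 131–192). I'll extract that, squeeze firmly and look from the other views.

Run:
```python
from h import *
import pickle
np.set_printoptions(precision=4,suppress=True)
gripper_to(.030); rep()
c,k=pickle.load(open("w6.pkl","rb"))
im=c["frame"][:150].astype(int); 
hsv=cv2.cvtColor(c["frame"],cv2.COLOR_RGB2HSV)
print(c["frame"][107,258],c["frame"][107,240])
m=((c["frame"].astype(int).max(2)<110)).astype(np.uint8); m[:80]=0; m[132:]=0; m[:,:230]=0; m[:,290:]=0
cs,_=cv2.findContours(m,cv2.RETR_EXTERNAL,cv2.CHAIN_APPROX_NONE)
for q in cs:
    if cv2.contourArea(q)>100:
        re=cv2.minAreaRect(q); print(re); w=np.array([plane(c,*p,.026,**k) for p in cv2.boxPoints(re)])
        print("tablet",w.mean(0),[np.linalg.norm(w[i]-w[i-1]) for i in (1,2)],[np.degrees(np.arctan2(*(w[i]-w[i-1])[1::-1])) for i in (1,2)])
s=camera("scene"); save(s,"s7.png",(165,95,285,225),5)
c,k=wrist(); save(c,"w7.png",None,1.5); pickle.dump((c,k),open("w7.pkl","wb"))
```

```text
t15.34 rack x -0.1112 z 0.2500 F -0.6 0.5 -0.6 gap 0.0302
[ 87 101 109] [199 203 205]
((258.1621398925781, 107.44648742675781), (21.782581329345703, 38.609127044677734), 2.2906100749969482)
tablet [ 0.5647 -0.2083  0.026 ] [np.float64(0.04160139806974644), np.float64(0.023901034637512197)] [np.float64(58.640463197612675), np.float64(-30.722422802649422)]
```

View pics/w7.png

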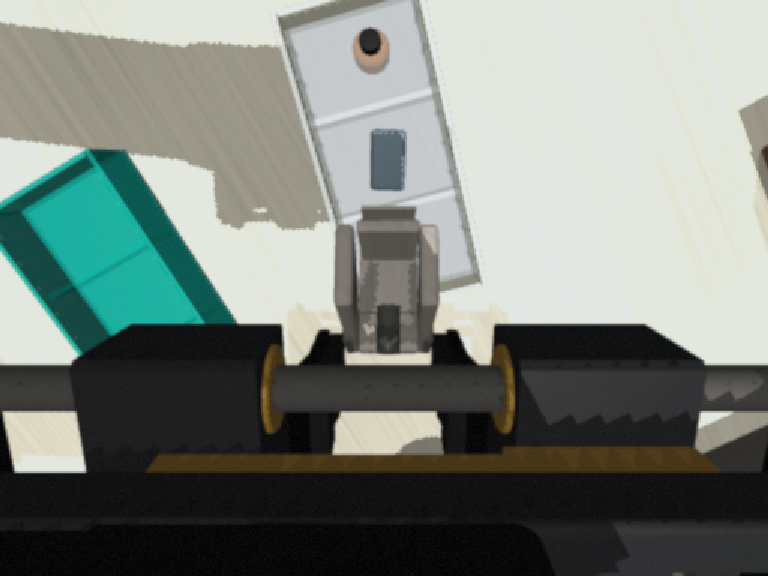

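View pics/s7.png

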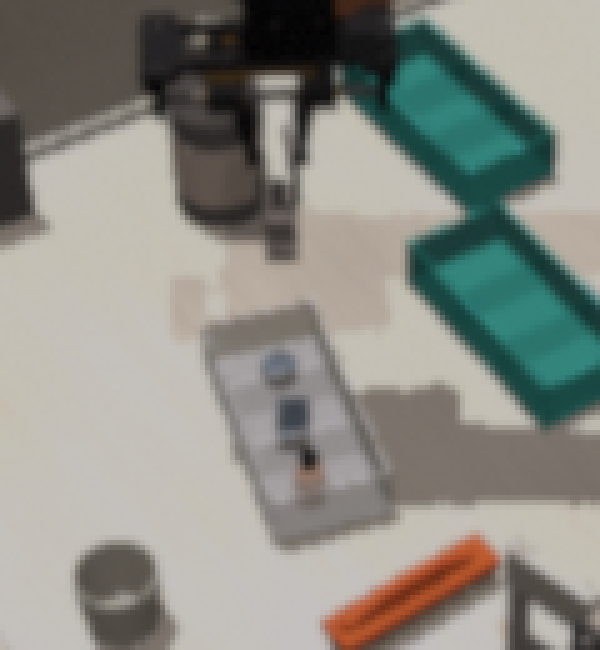

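Run:
```python
from h import *
import pickle
from scipy.optimize import least_squares
c,k=pickle.load(open("w7.pkl","rb")); save(c,"w7c.png",(210,125,310,240),6)
T=np.array(c["T_tool_cam"]); f,cx,cy=K(c)
def cam(y,z): return T[:3,:3].T@(np.array([0,y,z])-T[:3,3])
def pt(q,a,x):  # a: distance below origin, x tongs x ; q: theta, origin y,z
    th=q[0]; d=np.array([np.cos(th),np.sin(th)]); m=np.array([-d[1],d[0]])
    P=cam(*(np.array(q[1:])+a*d-x*m)); return P[1]/P[2]*f+cy, P[2]
def res(q):
    r1,d1=pt(q,.12,.009); r2,d2=pt(q,.12,-.009)
    return [r1-225/1.5, r2-305/1.5, .2*(f*.019/((d1+d2)/2)-(429-344)/1.5)]
for t0 in (110,130,150,170,190):
    th=np.radians(t0)
    s=least_squares(res,[th,-.011-.06*np.cos(th),-.06*np.sin(th)])
    q=s.x; d=np.array([np.cos(q[0]),np.sin(q[0])]); rel=np.array([-.011,0])-q[1:]
    print(t0,np.degrees(q[0]),q[1:],s.fun,"pad at a,x",rel@d,-(rel@np.array([-d[1],d[0]])),"thinleg",pt(q,.018,.053)[0]*1.5,f*.026/pt(q,.018,.053)[1]*1.5,"tabtop",pt(q,-.004,.053)[0]*1.5, "leg1",pt(q,.044,.035)[0]*1.5,f*.026/pt(q,.044,.035)[1]*1.5,"block",pt(q,0,.009)[0]*1.5,pt(q,0,-.009)[0]*1.5)
```

```text
110 161.4495176445326 [0.06796661 0.00634788] [5.68434189e-14 8.52651283e-14 1.42108547e-15] pad at a,x 0.07284428196397462 -0.031140515486733182 thinleg 173.345603173607 59.37561780562318 tabtop 187.41589671240177 leg1 198.45281763399004 67.96497482908232 block 277.40236043841264 315.96635181510544
130 161.4495176445327 [0.06796661 0.00634788] [0.00000000e+00 2.84217094e-14 1.42108547e-15] pad at a,x 0.07284428196397467 -0.031140515486733286 thinleg 173.3456031736065 59.37561780562319 tabtop 187.4158967124012 leg1 198.4528176339896 67.96497482908234 block 277.40236043841213 315.96635181510493
150 175.59757819273997 [0.07380344 0.03513929] [-5.68434189e-13 -9.09494702e-13 -7.10542736e-15] pad at a,x 0.08185589687001883 -0.041545221409934364 thinleg 105.85479926880794 63.55517858147331 tabtop 115.30463932486775 leg1 143.8507037052766 71.55980481554775 block 213.68473800437226 252.7128218657676
170 175.59757819273696 [0.07380344 0.03513929] [ 0.00000000e+00 -2.84217094e-14 -1.42108547e-15] pad at a,x 0.08185589687001657 -0.04154522140993216 thinleg 105.85479926882343 63.55517858147218 tabtop 115.30463932488425 leg1 143.85070370528908 71.5598048155468 block 213.6847380043865 252.71282186578168
190 175.59757819273688 [0.07380344 0.03513929] [0.00000000e+00 2.84217094e-14 1.42108547e-15] pad at a,x 0.0818558968700165 -0.041545221409932095 thinleg 105.85479926882388 63.55517858147215 tabtop 115.3046393248848 leg1 143.85070370528948 71.55980481554676 block 213.684738004387 252.7128218657821
```

View pics/w7c.png

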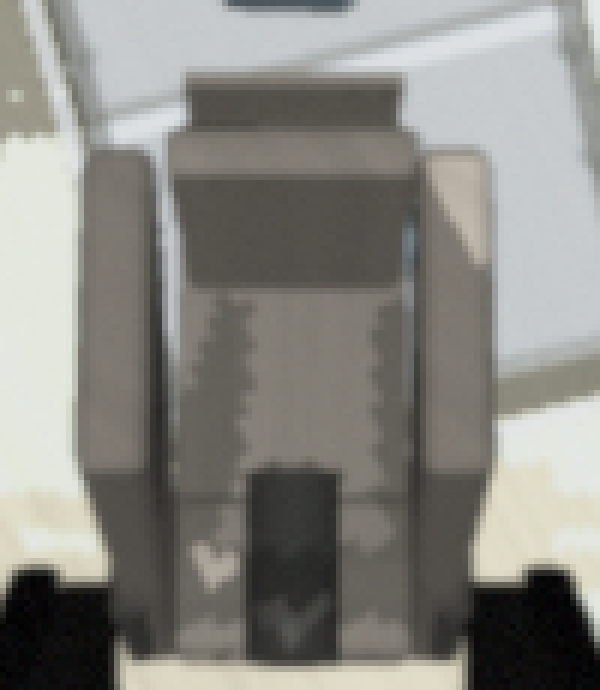

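The squeezed crop shows the tongs upside down at about 158°. The tip end-faces are at crop (120,310) and (455,310), and the legs point up at crop (290,150). They are held only by the pad corners, so this needs a regrasp. First I'll check which tool tilts the arm can reach at the tablet and how the free space lies.

```bash
cat >> h.py <<'E'
def orit(ty,th):
    """tongs yaw ty (deg), tongs pitched th (deg) in the grip; tool x = tongs +y; tongs plumb"""
    a=np.radians(ty); tx=np.array([np.cos(a),np.sin(a),0]); tyv=np.array([-np.sin(a),np.cos(a),0]); D=np.array([0,0,-1.]); h=-tx
    t=np.radians(th); y=np.cos(t)*D-np.sin(t)*h; z=np.sin(t)*D+np.cos(t)*h
    return Rn.from_matrix(np.stack([tyv,y,z],1)).as_rotvec(), np.stack([tyv,y,z],1)
E
python3 - <<'E'
from h import *
import itertools
np.set_printoptions(precision=2,suppress=True)
P=np.array([.5647,-.2083,.006+.086])
for ty in (-120,60):
    for th in (0,20,30,40,50,60,70,80):
        r,R=orit(ty,th); tcp=P+.011*R[:,1]
        print(ty,th,inverse_kinematics(tcp,r),inverse_kinematics(tcp+[0,0,.12],r))
c=camera("top"); 
for u,v in ((270,225),(370,130),(300,123),(240,115),(398,100),(265,158),(265,200)): print((u,v),plane(c,u,v,0))
E
```

```text
-120 0 [-0.33  0.42  0.79  1.77 -0.34  1.09  0.05] [-0.39  0.3   0.84  1.64 -0.23  1.3  -0.02]
-120 20 [-0.5   0.53  0.82  1.7  -0.05  1.15 -0.25] [-0.54  0.41  0.86  1.59  0.04  1.36 -0.24]
-120 30 [-0.56  0.62  0.81  1.66  0.06  1.21 -0.36] [-0.59  0.48  0.86  1.56  0.14  1.41 -0.32]
-120 40 [-0.6   0.71  0.81  1.62  0.16  1.28 -0.45] [-0.63  0.57  0.86  1.54  0.23  1.46 -0.38]
-120 50 [-0.63  0.81  0.81  1.57  0.23  1.35 -0.51] [-0.66  0.67  0.86  1.51  0.31  1.51 -0.43]
-120 60 [-0.66  0.93  0.81  1.53  0.29  1.43 -0.56] [-0.69  0.78  0.87  1.49  0.38  1.56 -0.47]
-120 70 [-0.67  1.04  0.81  1.48  0.35  1.51 -0.59] [-0.7   0.88  0.87  1.47  0.45  1.61 -0.49]
-120 80 [-0.68  1.16  0.81  1.43  0.41  1.58 -0.62] [-0.71  0.99  0.87  1.45  0.51  1.66 -0.52]
60 0 [ 1.2   0.65 -1.18  1.71  0.63  1.22  2.48] [ 1.21  0.48 -1.18  1.59  0.45  1.38  2.6 ]
60 20 [-0.33  0.56  1.07  1.81 -0.88  1.27 -2.6 ] None
60 30 [-0.22  0.62  1.07  1.82 -1.06  1.39 -2.44] [-0.25  0.42  1.07  1.71 -0.87  1.47 -2.65]
60 40 [-0.12  0.71  1.06  1.82 -1.23  1.55 -2.31] [-0.15  0.49  1.07  1.73 -1.05  1.59 -2.51]
60 50 [-0.04  0.82  1.06  1.81 -1.38  1.74 -2.2 ] [-0.06  0.58  1.07  1.74 -1.22  1.74 -2.4 ]
60 60 [ 0.03  0.95  1.06  1.79 -1.53  1.93 -2.13] [ 0.02  0.7   1.07  1.75 -1.38  1.9  -2.31]
60 70 [ 0.19  0.94  0.87  1.76 -1.54  1.97 -2.09] [ 0.19  0.71  0.87  1.75 -1.43  1.95 -2.27]
60 80 [ 0.35  0.97  0.68  1.72 -1.55  2.01 -2.05] [ 0.35  0.74  0.68  1.74 -1.48  2.   -2.23]
(270, 225) [ 0.43 -0.02  0.  ]
(370, 130) [ 0.77 -0.36  0.  ]
(300, 123) [ 0.78 -0.11  0.  ]
(240, 115) [0.81 0.09 0.  ]
(398, 100) [ 0.88 -0.45  0.  ]
(265, 158) [0.66 0.   0.  ]
(265, 200) [ 0.51 -0.    0.  ]
```

The arm can reach every tilt needed at the tablet. The plan is to set the tongs down in the clear area at about (.70,-.33) and tip them over their tab edge, so they rest on tab and tips. Then I'll regrasp squarely with a tilted tool.

```bash
cat > chk.py <<'E'
from h import *
np.set_printoptions(precision=2,suppress=True)
h2=np.array([.48,.877,0]); 
r0,z=ori(np.radians(-28.7)); h2=z
E=np.array([.70,-.35,0])
t0=E-.045*h2
print([inverse_kinematics(t0+[0,0,q],r0) for q in (.25,.08)])
G=E+.036*h2+.018*0*h2+np.array([0,0,.042])
x=np.array([np.cos(np.radians(-28.7)),np.sin(np.radians(-28.7)),0]);D=np.array([0,0,-1.])
for tilt in (20,30,40,47,55):
    t=np.radians(tilt); y=np.cos(t)*D+np.sin(t)*h2; R=np.stack([x,y,np.cross(x,y)],1); r=Rn.from_matrix(R).as_rotvec()
    print(tilt,[inverse_kinematics(G+.011*y-b*y,r) for b in (0,.08)],R[:,2])
E
python3 chk.py
```

```text
[array([ 0.03,  0.74,  0.9 ,  1.03, -0.56,  1.59,  0.27]), array([-0.  ,  0.84,  0.86,  1.24, -0.62,  1.32,  0.33])]
20 [array([ 0.11,  0.87,  0.73,  1.28, -0.91,  1.34,  0.46]), array([ 0.12,  0.82,  0.79,  1.22, -0.89,  1.46,  0.44])] [0.45 0.82 0.34]
30 [array([ 0.22,  0.88,  0.65,  1.27, -1.02,  1.4 ,  0.55]), array([ 0.26,  0.84,  0.7 ,  1.21, -1.  ,  1.52,  0.53])] [0.42 0.76 0.5 ]
40 [array([ 0.33,  0.92,  0.58,  1.25, -1.13,  1.48,  0.62]), array([ 0.38,  0.89,  0.63,  1.19, -1.11,  1.59,  0.6 ])] [0.37 0.67 0.64]
47 [array([ 0.39,  0.96,  0.54,  1.23, -1.2 ,  1.54,  0.67]), array([ 0.46,  0.94,  0.58,  1.16, -1.19,  1.65,  0.65])] [0.33 0.6  0.73]
55 [array([ 0.46,  1.01,  0.49,  1.21, -1.29,  1.62,  0.71]), array([ 0.53,  1.  ,  0.54,  1.13, -1.27,  1.73,  0.69])] [0.28 0.5  0.82]
```

Run:
```python
from h import *
import pickle
r0,h2=ori(np.radians(-28.7)); E=np.array([.70,-.35,0]); t0=E-.045*h2
manip.move_linear(t0+[0,0,.24],frame=r0,rate=.3)
manip.move_linear(t0+[0,0,.12],rate=.2)
s=manip.move_linear(t0+[0,0,.07],rate=.08,guard=3); rep(f"touch {s}")
p=manip.current_ee_pos()
gripper_to(.034); rep()
c=camera("scene"); save(c,"s8.png",(110,75,230,205),5)
```

```text
touch True t17.54 rack x -0.0058 z 0.0774 F 1.7 -1.2 0.1 gap 0.0303
 t17.93 rack x -0.0041 z 0.0791 F -0.2 0.3 -1.4 gap 0.0340
```

View pics/s8.png

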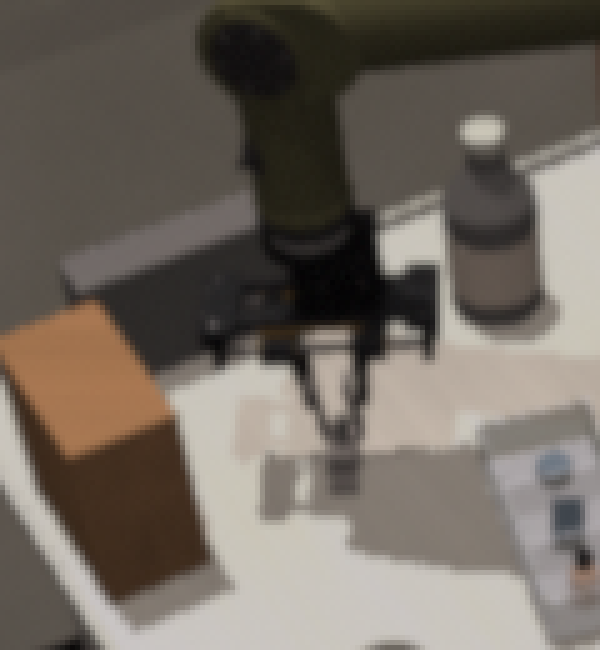

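The scene crop shows the tongs head-down under the gripper, with a V of arms at (340,390) and the tab at (345,480) touching the trolley. Now the tip-over arc.

Run:
```python
from h import *
import pickle
r0,h2=ori(np.radians(-28.7)); p=manip.current_ee_pos(); p[2]=.078
for dz,dh in ((.036,.005),(.075,-.003),(.105,-.028)):
    manip.move_linear(p+dz*h2+[0,0,dh],rate=.12); rep()
c=camera("scene"); save(c,"s9.png",(110,75,230,205),5)
c,k=wrist(); save(c,"w9.png",None,1.5)
```

```text
t18.43 rack x 0.0229 z 0.0830 F 0.8 -0.4 -1.7 gap 0.0343
 t18.91 rack x 0.0514 z 0.0761 F -0.6 -0.5 3.7 gap 0.0346
 t19.38 rack x 0.0725 z 0.0512 F 1.0 0.4 5.9 gap 0.0342
```

View pics/s9.png

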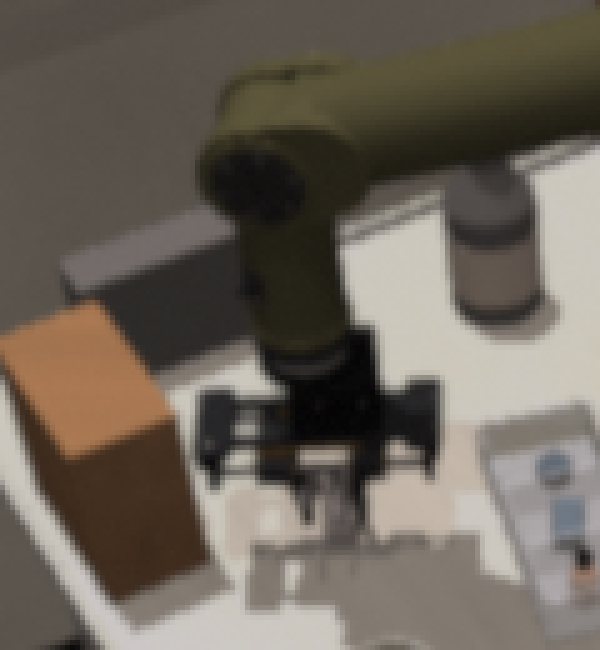

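View pics/w9.png

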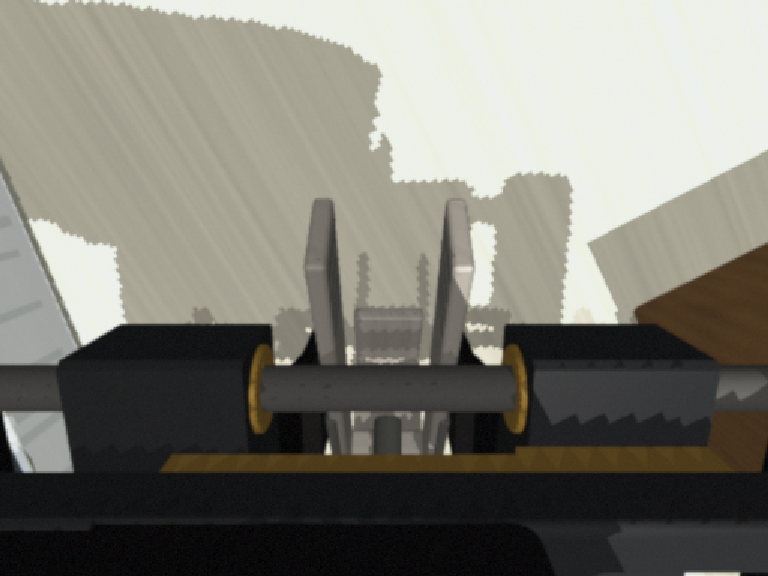

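The tongs are about halfway over; the tip end-faces are now tilted, at (322,235) and (457,235). I'll continue.

Run:
```python
from h import *
r0,h2=ori(np.radians(-28.7)); p=manip.current_ee_pos()
for dz,dh in ((.022,-.006),(.036,-.018)):
    s=manip.move_linear(p+dz*h2+[0,0,dh],rate=.12,guard=20); rep(str(s))
c=camera("scene"); save(c,"s10.png",(110,75,230,205),5)
c,k=wrist(); save(c,"w10.png",None,1.5); print(k)
```

```text
False t19.83 rack x 0.0901 z 0.0451 F 2.2 2.3 3.1 gap 0.0339
False t20.13 rack x 0.0974 z 0.0327 F -0.5 0.6 -0.5 gap 0.0342
{'pos': array([ 0.74613746, -0.2651136 ,  0.03247194]), 'rot': array([-1.53611832,  0.39562539, -0.39086769])}
```

View pics/w10.png

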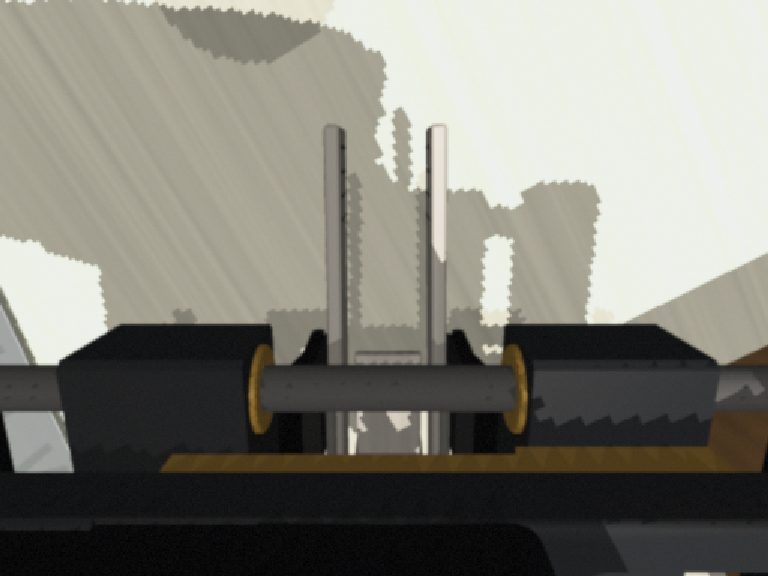

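Run:
```python
from h import *
import pickle
r0,h2=ori(np.radians(-28.7)); p=manip.current_ee_pos()
gripper_to(.085); rep()
manip.move_linear(p-.035*h2+[0,0,.14],rate=.3)
c,k=wrist(); save(c,"w11.png",None,1.5); pickle.dump((c,k),open("w11.pkl","wb")); print(k)
c=camera("scene"); save(c,"s11.png",(110,75,230,205),5); rep()
```

```text
t21.31 rack x 0.0975 z 0.0332 F -0.3 -0.5 0.4 gap 0.0848
{'pos': array([ 0.72891093, -0.29684003,  0.17354296]), 'rot': array([-1.5344638 ,  0.3926921 , -0.39328346])}
 t22.04 rack x 0.0706 z 0.1708 F 0.3 -0.5 -1.1 gap 0.0850
```

View pics/w11.png

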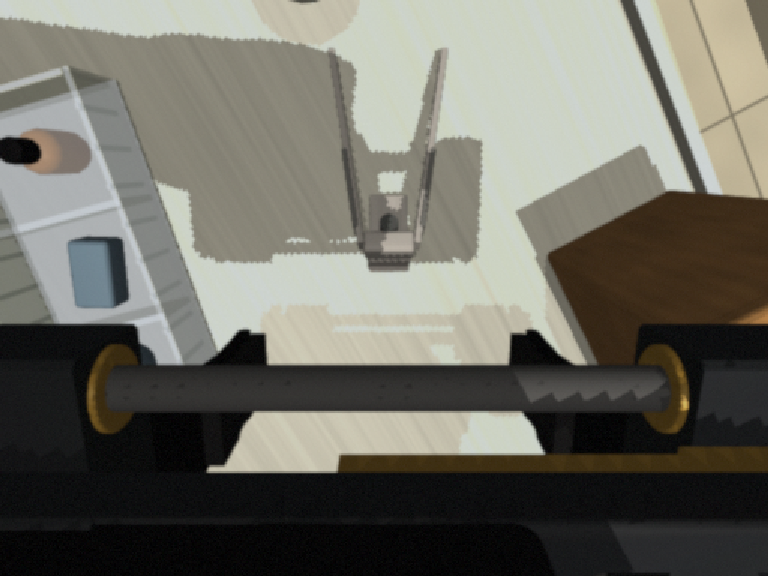

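View pics/s11.png

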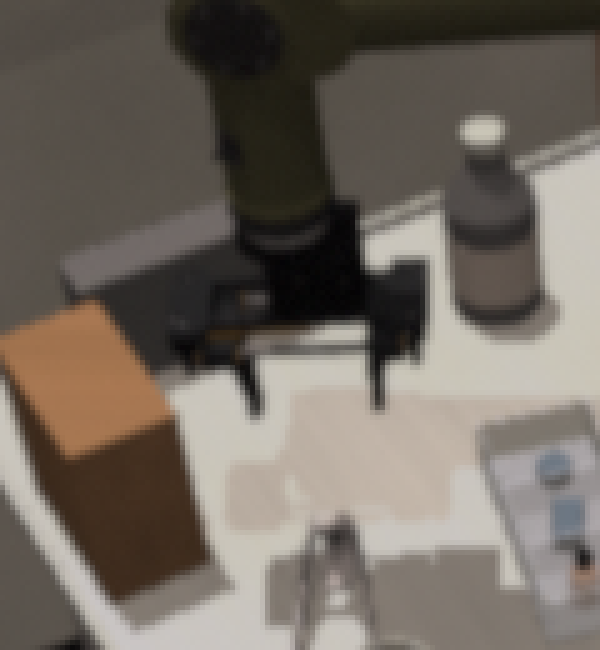

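The tongs now rest on tab and tips: block at view (388,245), tips at (333,50) and (443,50). That is the pose I wanted for a square regrasp. I'll measure it and check it against the known geometry.

Run:
```python
from h import *
import pickle
np.set_printoptions(precision=4,suppress=True)
c,k=pickle.load(open("w11.pkl","rb"))
P=lambda x,y,z: plane(c,x/1.5-.3,y/1.5-.3,z,**k)
tl,tr=P(332,49,.0165),P(443.5,49,.0165); b=P(388,250,.0656); bl,br=P(363,250,.0656),P(413,250,.0656)
t=(tl+tr)/2; v=(t-b)[:2]; L=np.linalg.norm(v); h=v/L
print("tips",tl,tr,np.linalg.norm(tl-tr),"block",b,np.linalg.norm(bl-br),"L",L,"(113.8)","dir",np.degrees(np.arctan2(h[1],h[0])), "h2",np.degrees(np.arctan2(.877,.48)))
G=b[:2]+h*(.0357-.0044); print("G",G, "P1",b[:2]-h*.0044)
h3=np.array([*h,0]); x=np.cross(np.array([0,0,1.]),h3); x=-x  # tool x: h=z => x such that x x y(down)=h
D=np.array([0,0,-1.]); print(np.cross(x,D),h)
for tilt in (25,35,45):
    tt=np.radians(tilt); y=np.cos(tt)*D+np.sin(tt)*h3; R=np.stack([x,y,np.cross(x,y)],1); r=Rn.from_matrix(R).as_rotvec()
    g=np.array([*G,.0423]); print(tilt,[inverse_kinematics(g+.011*y-q*y,r) for q in (0,.07)], inverse_kinematics(g+.011*y+[0,0,.12],r))
```

```text
tips [ 0.7639 -0.1665  0.0165] [ 0.8206 -0.1975  0.0165] 0.06460277015547798 block [ 0.7398 -0.278   0.0656] 0.026849196379764684 L 0.10941750041048602 (113.8) dir 61.35931849624515 h2 61.30721229687866
G [ 0.7548 -0.2505] P1 [ 0.7377 -0.2819]
[0.4793 0.8776 0.    ] [0.4793 0.8776]
25 [array([ 0.1533,  0.8189,  0.5236,  1.2873, -0.861 ,  1.269 ,  0.3723]), array([ 0.1756,  0.7659,  0.5594,  1.2462, -0.8327,  1.3668,  0.3538])] [ 0.131   0.7237  0.5824  1.1988 -0.8178  1.4268  0.2727]
35 [array([ 0.2663,  0.8399,  0.4463,  1.2901, -0.9814,  1.3182,  0.4785]), array([ 0.302 ,  0.7943,  0.4814,  1.2502, -0.9536,  1.4148,  0.4608])] [ 0.2385  0.7352  0.5069  1.2183 -0.9437  1.4574  0.3616]
45 [array([ 0.3721,  0.8812,  0.3716,  1.2813, -1.0926,  1.384 ,  0.5718]), array([ 0.4207,  0.8459,  0.4039,  1.2399, -1.0643,  1.4788,  0.5543])] [ 0.3418  0.7643  0.4304  1.2303 -1.0641  1.5021  0.4442]
```

```bash
cat >> h.py <<'E'
def tiltrot(h,tilt):
    h3=np.array([h[0],h[1],0.]); x=-np.cross([0,0,1.],h3); D=np.array([0,0,-1.]); t=np.radians(tilt)
    y=np.cos(t)*D+np.sin(t)*h3; R=np.stack([x,y,np.cross(x,y)],1); return Rn.from_matrix(R).as_rotvec(),R
E
python3 - <<'E'
from h import *
import pickle
h=np.array([.4793,.8776]); g=np.array([*(np.array([.7398,-.278])+.0291*h),.0423])
r,R=tiltrot(h,45); y=R[:,1]
manip.move_linear(g-.06*y,frame=r,rate=.2); rep("pre")
s=manip.move_linear(g+.011*y,rate=.15,guard=10); rep(str(s))
if not s:
    gripper_to(.028); rep("closed")
    p=manip.current_ee_pos(); manip.move_linear(p+[0,0,.1],rate=.15); rep("lift")
c,k=wrist(); save(c,"w12.png",None,1.5); pickle.dump((c,k),open("w12.pkl","wb")); print(k)
c=camera("scene"); save(c,"s12.png",(110,75,230,205),5)
E
```

```text
pre t22.98 rack x 0.0783 z 0.0856 F 0.7 1.0 0.7 gap 0.0850
False t23.60 rack x 0.1127 z 0.0352 F -0.4 0.2 0.9 gap 0.0850
closed t24.51 rack x 0.1122 z 0.0342 F 0.1 -0.3 -0.8 gap 0.0332
lift t25.32 rack x 0.1118 z 0.1332 F -0.5 1.0 -1.8 gap 0.0336
{'pos': array([ 0.75681398, -0.24546439,  0.13321734]), 'rot': array([-0.76864792,  0.19769251, -0.47314474])}
```

View pics/w12.png

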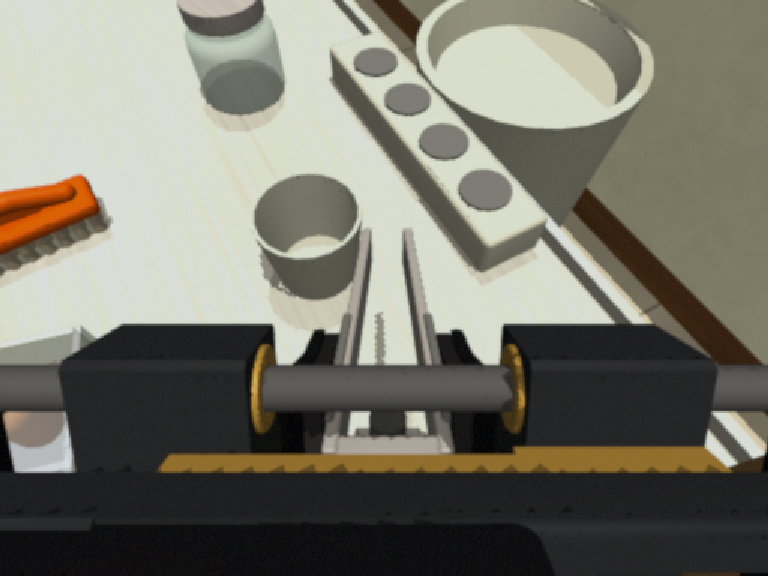

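View pics/s12.png

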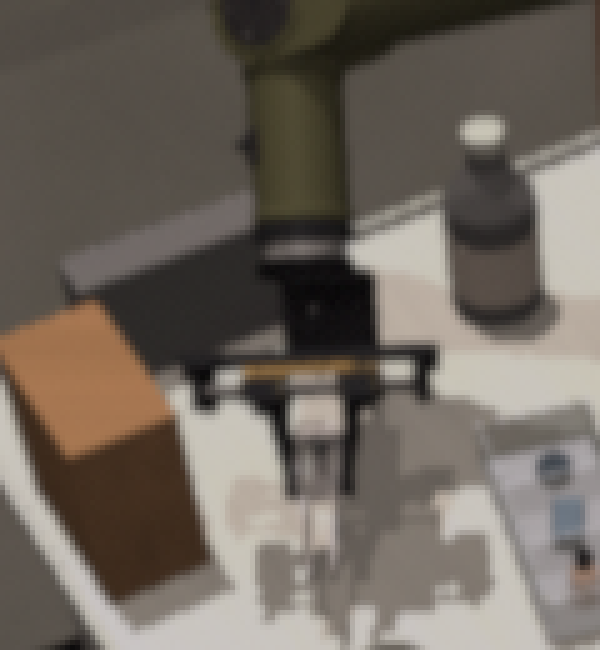

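The regrasp is square: the gap of 33.3 mm matches the stop width at the grip point. Tips show at view (370,230) and (407,230), and the cup at (307,235) is undisturbed. I'll compute the pitch and move over the tablet with the grip still firm.

Run:
```python
from h import *
import pickle
from scipy.optimize import brentq
np.set_printoptions(precision=3,suppress=True)
c,k=pickle.load(open("w12.pkl","rb")); T=np.array(c["T_tool_cam"]); f,cx,cy=K(c)
def row(th,a=.086,x=.009,g=(-.011,0)):
    y=g[0]+a*np.cos(th)-x*np.sin(th); z=g[1]+a*np.sin(th)+x*np.cos(th)
    P=T[:3,:3].T@(np.array([0,y,z])-T[:3,3]); return P[1]/P[2]*f+cy,P[2]
th=brentq(lambda t: row(t)[0]-(229/1.5),-.5,1.2); d=row(th)[1]
print("theta",np.degrees(th),"depth",d,"expected sep view px",f*.019/d*1.5,"sleeve end row",row(th,.023,.010)[0]*1.5)
th=np.degrees(th)
for t in (th,):
    r,R=orit(-120.7,t); tip=R@np.array([0,-.011+.086*np.cos(np.radians(t)),.086*np.sin(np.radians(t))])
    print(tip)
    for zt in (.008,.12): print(inverse_kinematics(np.array([.5647,-.2083,zt])-tip,r))
```

```text
theta 20.063785815391306 depth 0.22100828918055387 expected sep view px 42.419488630047525 sleeve end row 311.93482067180935
[ 0.002  0.003 -0.076]
[-0.499  0.531  0.81   1.699 -0.043  1.159 -0.26 ]
[-0.505  0.403  0.811  1.592  0.051  1.357 -0.272]
```

Pitch is 20.1° (21.7° predicted), and the tip separation and sleeve-end row agree with the model. Moving over the tablet.

```bash
cat >> h.py <<'E'
TH=20.1
def tipgoal(xy,zt,ty=-120.7,th=TH):
    r,R=orit(ty,th); t=np.radians(th); return np.array([*xy,zt])-R@np.array([0,-.011+.086*np.cos(t),.086*np.sin(t)]), r
E
python3 - <<'E'
from h import *
import pickle
np.set_printoptions(precision=4,suppress=True)
p,r=tipgoal((.5647,-.2083),.10)
manip.move_linear(p,frame=r,rate=.22); manip.hold(.15); rep("over")
c,k=wrist(); save(c,"w13.png",None,1.5); pickle.dump((c,k),open("w13.pkl","wb")); print(p,k)
for s in (-.0095,.0095): print(proj(c,k["pos"]+Rn.from_rotvec(k["rot"]).apply([s,-.011+.086*np.cos(.3508)-.009*np.sin(.35),.086*np.sin(.3508)+.009*np.cos(.35)]),**k)*1.5)
E
```

```text
over t26.86 rack x -0.0657 z 0.1760 F 0.1 -0.3 -1.1 gap 0.0333
[ 0.5628 -0.2116  0.1757] {'pos': array([ 0.5625, -0.2132,  0.176 ]), 'rot': array([-1.8682,  0.5151, -0.3612])}
[365.3105 229.2422]
[407.737  229.2583]
```

View pics/w13.png

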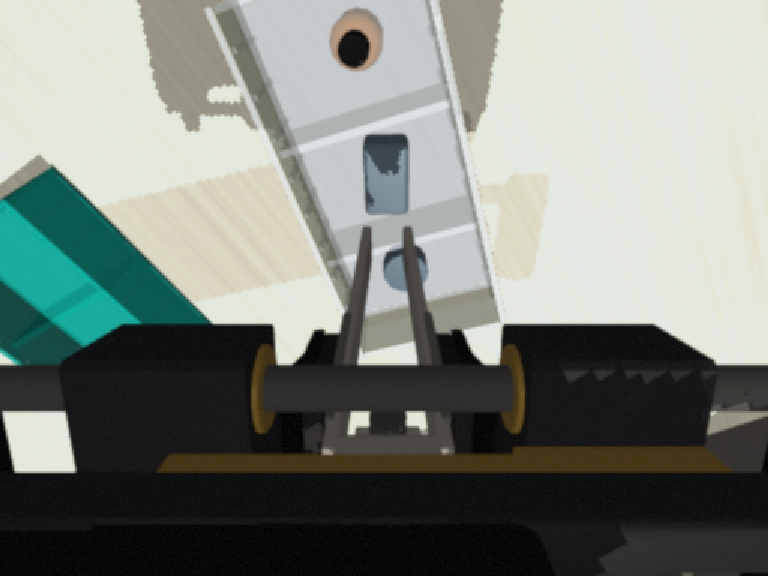

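The wrist view shows the tablet at (363–409, 134–214), square to the jaws; the puck is at (405,268) and the vial at (355,40). I'll recompute the tablet position from this view, open the tongs here and check they stay put.

Run:
```python
from h import *
import pickle
np.set_printoptions(precision=4,suppress=True)
c,k=pickle.load(open("w13.pkl","rb"))
q=[plane(c,x/1.5-.3,y/1.5-.3,.026,**k) for x,y in ((363,174),(409,174),(386,134),(386,214))]
print(q,(q[0]+q[1])/2,(q[2]+q[3])/2,np.linalg.norm(q[0]-q[1]),np.linalg.norm(q[2]-q[3]))
gripper_to(.036); rep(); 
c,k=wrist(); save(c,"w14a.png",(200,120,320,220) ,5)
gripper_to(.0395); rep()
c,k=wrist(); save(c,"w14.png",None,1.5); print(k)
```

```text
[array([ 0.5558, -0.1975,  0.026 ]), array([ 0.5786, -0.2111,  0.026 ]), array([ 0.579 , -0.1846,  0.026 ]), array([ 0.5542, -0.2259,  0.026 ])] [ 0.5672 -0.2043  0.026 ] [ 0.5666 -0.2053  0.026 ] 0.02646883073928934 0.04819412227861679
 t27.23 rack x -0.0650 z 0.1756 F 0.5 1.6 -1.1 gap 0.0362
 t27.64 rack x -0.0648 z 0.1757 F 0.5 0.6 -1.0 gap 0.0397
{'pos': array([ 0.5628, -0.2115,  0.1757]), 'rot': array([-1.869 ,  0.5129, -0.3585])}
```

View pics/w14.png

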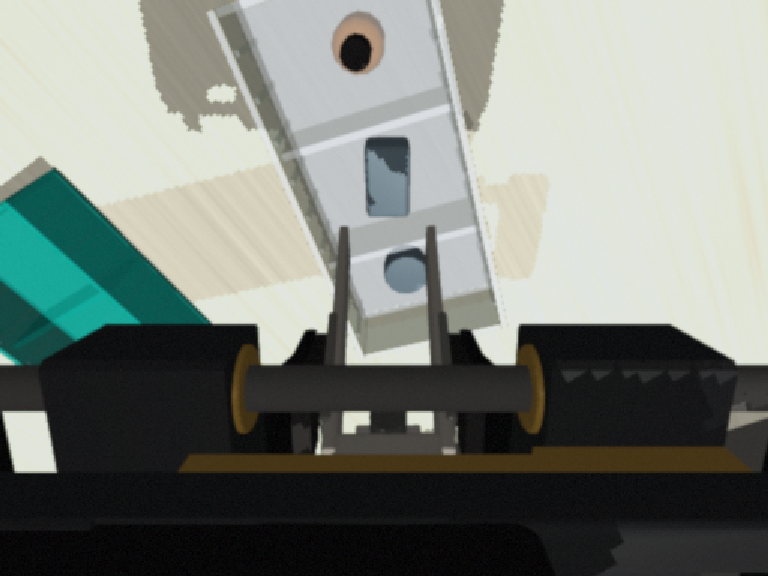

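The tongs stay in place with tips open about 36 mm at view columns 344 and 433, midpoint 388.5. The tablet centre is at column 387.5, so they are aligned. Descending and pinching.

Run:
```python
from h import *
import pickle
p,r=tipgoal((.5657,-.2065),.06); 
manip.move_linear(p,frame=r,rate=.12); rep()
p,r=tipgoal((.5657,-.2065),.009)
s=manip.move_linear(p,rate=.07,guard=5); rep(f"down {s}")
c,k=wrist(); save(c,"w15.png",None,1.5); print(k)
```

```text
t28.18 rack x -0.0636 z 0.1356 F 0.6 0.2 -0.6 gap 0.0397
down False t29.05 rack x -0.0632 z 0.0850 F -0.1 -0.4 -0.6 gap 0.0398
{'pos': array([ 0.56403403, -0.20999401,  0.0849937 ]), 'rot': array([-1.86915792,  0.5127456 , -0.35922576])}
```

View pics/w15.png

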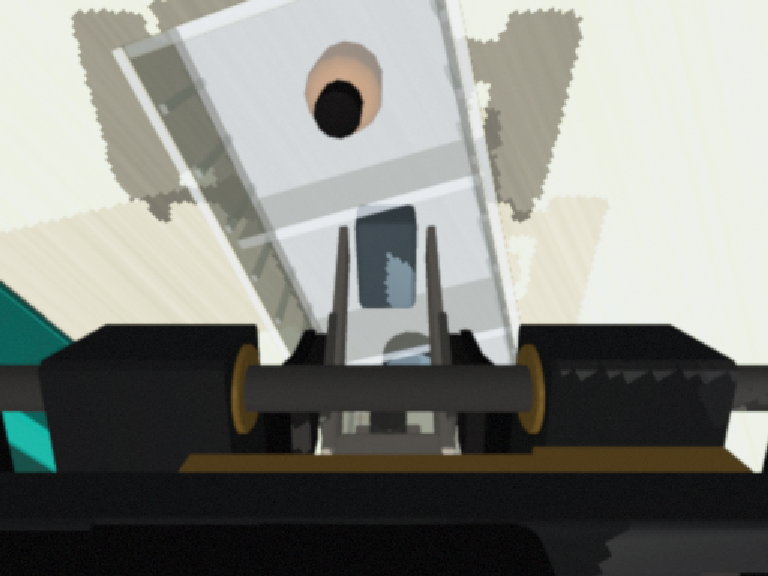

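The tips straddle the tablet: arms at columns 343 and 432, tablet at 357–416, rows 205–307. Now closing.

Run:
```python
from h import *
gripper_to(.028); rep("closed"); manip.hold(.3)
c,k=wrist(); save(c,"w16.png",None,1.5)
p=manip.current_ee_pos(); manip.move_linear(p+[0,0,.03],rate=.05); rep("lift3")
manip.move_linear(p+[0,0,.14],rate=.12); manip.hold(.2); rep("up")
c,k=wrist(); save(c,"w17.png",None,1.5); c=camera("scene"); save(c,"s17.png",(165,95,285,225),5)
```

```text
closed t29.38 rack x -0.0631 z 0.0852 F 1.1 0.6 -0.6 gap 0.0359
lift3 t30.48 rack x -0.0632 z 0.1150 F 0.5 -0.5 -1.0 gap 0.0355
up t31.75 rack x -0.0634 z 0.2244 F 0.2 0.4 -0.7 gap 0.0355
```

View pics/w17.png

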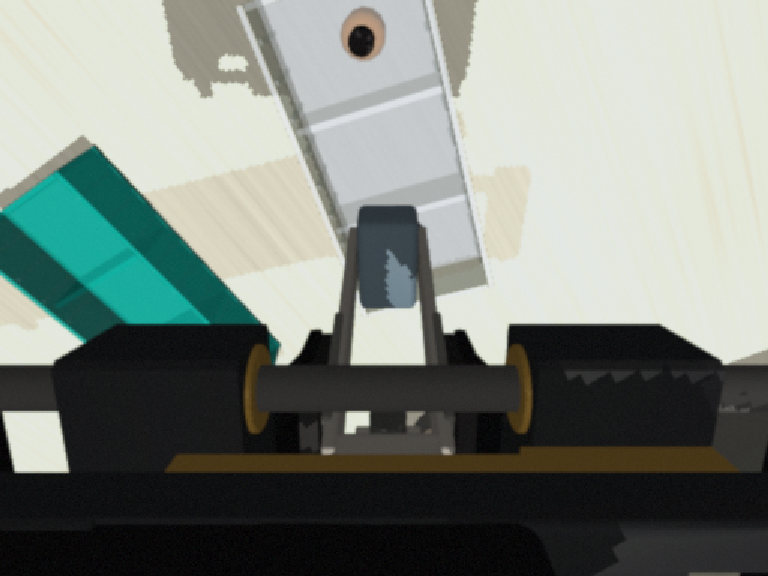

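View pics/s17.png

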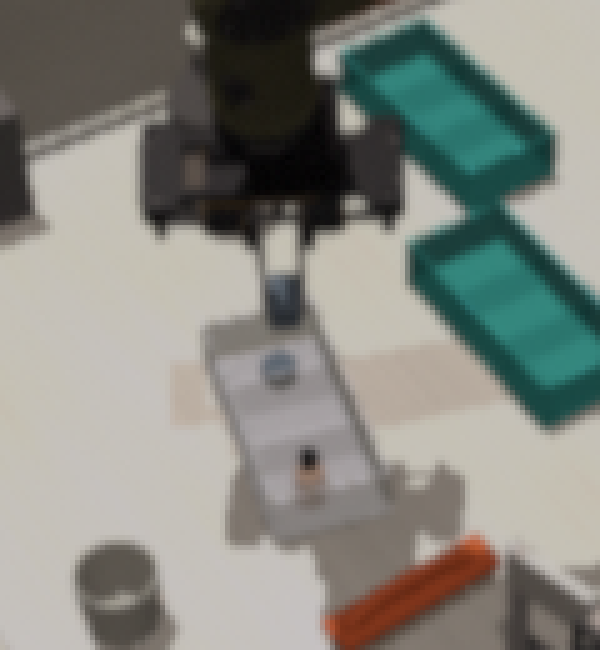

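The tablet is pinched at (358–418, 205–307) between the arms. It was lifted 140 mm, so its underside is at about 0.144 m. The middle bay is empty, with the puck and vial still in place. One last stillness check, then I hand in.

Run:
```python
from h import *
manip.hold(.5); rep(); c,k=wrist(); save(c,"w18.png",None,1.5)
a=cv2.imread("pics/w17.png");b=cv2.imread("pics/w18.png"); print(cv2.absdiff(a,b)[200:320,330:450].mean(), abs(manip.current_dq()).max())
manip.finish_job(); rep("done")
```

```text
t32.35 rack x -0.0631 z 0.2252 F 0.1 0.4 -1.4 gap 0.0353
2.04625 0.0015838548969492588
the job is handed in; nothing more can be done
the job is handed in; nothing more can be done
```

I handed the job in at about t = 32.4 s with the oblong tablet pinched between the tongs' tips, roughly 14 cm above the trolley top. No verdict is reported by the system.

**What happened**
- I squeezed the tongs to their stop and pulled them up off the rail. The catch pitched them about 50° in the grip, so I straightened them against the rear of the rail.
- After I loosened the grip to open the tips, the tongs swung upside down during the next move. I did not find the cause.
- I laid them down in the clear area behind the organiser, tipped them onto tab and tips, and regrasped them squarely on the sleeves with the gripper tilted.
- I then opened the tips to about 36 mm over the block in the middle bay, lowered them around it, closed and lifted.

**Last checks**
- **Grip:** the fingers stopped at 35.3–35.9 mm, which fits tips about 26 mm apart on the 26 mm tablet.
- **Stillness:** the final wrist pictures barely differ, and joint speeds were below 0.002 rad/s.
- **Other things:** the last views show the round tablet, little bottle, brush and cup where they stood. I did not re-measure their positions, and the spray bottle and jar were not in those last views.

**Disagreements:** the tilted close view of the tablet differed from the first wrist view by about 3–4 mm along its length. One length across the lying tongs came out 4 mm short of the given geometry. I used an intermediate value for each.

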